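# Scoop the finished dried persimmons out of the drying tray

## Task

Pick up the red scoop and push it along the floor of the white drying tray into the corner where the three dark dried persimmons lie, so that all three ride up into it, and lift them out together in one scoopful. Tip them gently, from low down, into the blue crate and lay the scoop flat on the open table top again. Use only the scoop on the dark fruit, do not touch them with the gripper; leave the bright orange fruit where it lies in the tray, and leave the green bottle, the mug and the tape roll alone.

Things in the scene. Friction and masses are not known exactly. Their poses are not given: they have to be found in the camera images.
- tray_floor (a point): White open tray with slotted sides, fixed: outside 290 (x) x 220 (y) x 45 mm high, walls and floor 5 mm thick. Point: centre of its inner floor, 5 mm above the table; axes along its sides, z up. Inner faces at x = +-140, y = +-105 mm; the dark fruit lie near the inner corner (+140, +105) mm. It stands left or right, turned up to 0.25 rad.
- carton_floor (a point): Blue open crate with slotted sides, fixed: outside 260 (x) x 200 (y) x 60 mm high, walls and floor 5 mm thick. Point: centre of its inner floor, 5 mm above the table; axes along its sides, z up. It stands on the side that the tray does not, turned up to 0.25 rad.
- scoop_handle (a point): Grip point of the red scoop (loose, about 130 g, at first flat on the table between tray and crate): in its black rubber handle bar above the pan, 82 mm above the pan's underside, 60 mm behind the lip. Bar along x, 22 wide (y), 20 mm tall, reaching 39 mm ahead of this point and 53 mm behind, on one post at the back wall. Axes: x towards the mouth, z up when flat.
- scoop_lip (a point): Middle of the lower edge of the scoop's thin front lip; axes as scoop_handle. Red flat-bottomed pan 110 long (x) x 124 mm wide (y), floor 2 mm, walls 3 mm thick: back wall 45 mm high, side walls 38 mm, 20 mm near the mouth, ending 5 mm behind the lip. Pan, tray, crate and fruit are slippery (friction 0.25 to 0.4): fruit slides out when the mouth points down by more than 25 degrees.
- fruit0: Dark brown dried persimmon, firm and rigid: flattened round, 45 mm across, 26 mm high, about 40 g, all edges rounded, so that the lip of the scoop slides under it when it is stopped by a wall. Loose in the tray, near the corner. Origin: centre of its underside; z up through the stem.
- fruit1: Second dark dried persimmon, as fruit0.
- fruit2: Third dark dried persimmon, as fruit0; it lies farther from the tray's +x wall than the other two.
- orange: Bright orange persimmon, not yet dry, same size (45 mm across, 26 mm high); loose in the tray beside its -y wall, to be left where it is. Origin: centre of its underside.
- flask: Green drink bottle with a black cap, 60 mm across, 170 mm tall, standing beyond the scoop. Origin: centre of its underside. Leave alone.
- mug: White mug, 76 mm across, 85 mm tall, with a handle, standing beyond the scoop. Origin: centre of its underside. Leave alone.
- tape: Flat roll of tan packing tape, 70 mm across, 20 mm high, lying between the scoop and the robot. Origin: centre of its underside. Leave alone.

How it is judged:
On the way, in this order (a step that is already met when the one before it is completed fails the run):
1. all three dark fruit lie in the scoop together, lifted above the tray's rim (x of fruit0 in the frame of scoop_handle between -0.055 and 0.06 m and y of fruit0 in the frame of scoop_handle between -0.06 and 0.06 m and z of fruit0 in the frame of scoop_handle between -0.09 and -0.015 m and height (world z) of each of fruit0, fruit1, fruit2 above 0.055 m and x of fruit1 in the frame of scoop_handle between -0.055 and 0.06 m and y of fruit1 in the frame of scoop_handle between -0.06 and 0.06 m and z of fruit1 in the frame of scoop_handle between -0.09 and -0.015 m and x of fruit2 in the frame of scoop_handle between -0.055 and 0.06 m and y of fruit2 in the frame of scoop_handle between -0.06 and 0.06 m and z of fruit2 in the frame of scoop_handle between -0.09 and -0.015 m), for 0.3 s.
2. all three dark fruit lie in the blue crate (x of fruit0 in the frame of carton_floor between -0.125 and 0.125 m and y of fruit0 in the frame of carton_floor between -0.095 and 0.095 m and z of fruit0 in the frame of carton_floor between -0.005 and 0.055 m and x of fruit1 in the frame of carton_floor between -0.125 and 0.125 m and y of fruit1 in the frame of carton_floor between -0.095 and 0.095 m and z of fruit1 in the frame of carton_floor between -0.005 and 0.055 m and x of fruit2 in the frame of carton_floor between -0.125 and 0.125 m and y of fruit2 in the frame of carton_floor between -0.095 and 0.095 m and z of fruit2 in the frame of carton_floor between -0.005 and 0.055 m), for 0.2 s.
At the end, for the whole second after the job is handed in: All three dark fruit lie at rest inside the blue crate, below its rim; the scoop lies flat (within 0.1 rad) on the table top, not in the tray or crate; the orange fruit is within 30 mm of where it was (all of step 2 and linear speed of each of fruit0, fruit1, fruit2 below 0.03 m/s and height (world z) of scoop_handle between 0.076 and 0.0845 m and angle between scoop_handle's own z axis and vertical below 0.1 rad and distance of orange from where it was at the start of the episode below 0.03 m); the robot touches nothing.
It fails at once if the gripper presses on a dark fruit (over 0.5 N) (contact force between any of the arm, the fingers and fruit0 above 0.5 N or contact force between any of the arm, the fingers and fruit1 above 0.5 N or contact force between any of the arm, the fingers and fruit2 above 0.5 N).
It fails at once if a dark fruit is thrown or dropped from a height (faster than 1.5 m/s) (linear speed of any of fruit0, fruit1, fruit2 above 1.5 m/s).
It fails at once if the orange fruit is shifted by more than 30 mm (distance of orange from where it was at the start of the episode above 0.03 m).
It fails at once if bottle, mug or tape roll shifted by more than 30 mm (distance of any of flask, mug, tape from where it was at the start of the episode above 0.03 m).
It also fails if it takes over 67 s, if anything falls off the work surface, if the arm or the gripper's body presses on something with over 40 N, if the wrist force passes 120 N, or if a joint passes its speed limit or range.

## Robot

A 6-joint arm with a two-finger parallel gripper is mounted at the origin on the work surface. World frame = base frame: x ahead of the robot, y to its left, z up, the work surface at z = 0. Lengths are in m, angles in rad, forces in N, time in s.
With the tool pointing down it reaches from about 0.25 to 0.775 m from the base axis. Payload 4 kg.
Tool frame: the origin (TCP) lies midway between the tips of the shut fingers; the grasp point (between the pads) lies 19 mm behind it; x points along the fingers, z is the direction in which the jaws open and shut, and the axes are right-handed (so a half turn about x gives the same grasp; the last joint's range is limited). The gripper opens to 94 mm and grips with 3 to 60 N. Pads are 16 mm wide; open, the fingers measure 119 mm over their backs; the gripper's body (75 mm by 177 mm) begins 78 mm behind the grasp point.
Start: joints at [-1.449, 0.087, 1.371, -0, 1.684, -0.103], TCP at [0.123, -0.536, 0.206] pointing down, gripper open.
Joint ranges: [-3.1, 3.1], [-0.76, 2.03], [0.27, 2.55], [-1.08, 4.22], [0.17, 2.65], [-2.57, 2.57]. Speed limits (rad/s): [2.79, 2.79, 3.14, 3.14, 3.14, 3.14].

## Interface

Orientations are given as a rotation vector (axis times angle).
In Python, from plant import get_obs, camera, camera_model, hand_in gives the robot as it stands. The module is installed in compiled form; this text tells all that it offers.
- The arm moves only by the tool servo_tool, never from a script. Its argument "moves" is a list of rows, each an object with "offset": the shift along the world's x, y, z in m, a list of three; "rot": the turn, a rotation vector about the world's x, y, z in rad, a list of three; "fingers": the closure, from 0 (fully open) to 1 (shut). In form: [{"offset": [x, y, z], "rot": [rx, ry, rz], "fingers": fingers}, ...]. A call has 1 to 12 rows; each row shifts and turns the commanded pose from where the row before left it; what a row does not reach is not made up. A row lasts 1/8 s, in which the tool goes at most 62.5 mm and 10.7 degrees, less where a joint would pass 70% of its speed; a pose out of reach is approached as far as the arm can. A call with a gripper value outside its range is refused whole. The fingers move at their own pace and stop on an object; the grip force is fixed at half the most. Time passes only in rows, so rows that do not move let the fingers close. It gives the time, the measured TCP pose, the force and the opening at its end, in the units of the state.
- get_obs(): the state, without advancing time (a new reading comes with each control period).
- camera(name): name is "scene" or "top" or "wrist"; returns the picture (480x640x3 uint8, blue, green, red); there is no depth.
- camera_model(name): a dict with "mtx" (3x3 intrinsics, pixels), "view" (4x4, takes a point from world to camera coordinates); the wrist camera has in their place "hand_eye" (4x4, takes a point from camera to tool coordinates, whose origin is the TCP and whose axes are the tool frame's). Camera axes: x right, y down, z forward; pixel columns grow to the right and rows downward; lengths in m; the calibration is good to about 2 mm. A picture is of the moment at which its call begins: read the wrist's pose just before it. camera_model takes no time and is no camera call.
- hand_in(): hands the job in, once; it reports no verdict.
The state is a dict: "clock": time; "joints": joint angles; "qvel": joint speeds; "tau": joint torques, N m; "tool_pos": TCP position; "ee_rot": TCP orientation; "ft_force": force on the tool from outside, world axes, zero at the start; "wrist_torque": the same for the moment, N m; "grip_width": finger opening in m.
Only numpy, scipy, OpenCV 4.12 (cv2) and the standard library are available. Lean on these libraries where they do the work, as an engineer would, in place of code of your own. Each camera call takes 0.05 s, during which the arm holds its last target. There are 200 camera calls.

## Working session

There is one attempt and no reset: what is moved stays moved. The work goes in short steps, Python scripts to look and compute and a tool call to move; the robot and the scene stay as the last step left them, time stands still between calls to the robot, and variables do not carry over. Pictures are saved under pics/ and viewed, about 8 in all and at most 12, crops included, and the job is handed in when it is done.

Besides the shell and the picture viewer there is one more tool, called after "Request:" in YAML: its name, and indented under it one key for each argument. servo_tool: Moves the arm, as the interface text tells. Its arguments: {"type":"object","properties":{"moves":{"type":"array"}},"required":["moves"]}

```bash
mkdir -p pics; python3 - <<'E'
from plant import *
import cv2,numpy as np
for n in("top","scene"):
    im=camera(n);cv2.imwrite(f"pics/{n}0.png",im);m=camera_model(n);print(n,m)
o=get_obs();print(o)
E
```

```text
top {'mtx': array([[512.04089632,   0.        , 319.64185733],
       [  0.        , 512.04089632, 241.19616843],
       [  0.        ,   0.        ,   1.        ]]), 'view': array([[-0.00362642, -0.99993713, -0.01061028,  0.00493342],
       [-0.99745126,  0.00437308, -0.071217  ,  0.5306945 ],
       [ 0.07125893,  0.01032497, -0.99740441,  0.9664796 ],
       [ 0.        ,  0.        ,  0.        ,  1.        ]])}
scene {'mtx': array([[570.03603481,   0.        , 324.24820173],
       [  0.        , 570.03603481, 238.44638927],
       [  0.        ,   0.        ,   1.        ]]), 'view': array([[ 0.66814186,  0.74403197, -0.00169775, -0.33296928],
       [ 0.62446342, -0.56200677, -0.54239637, -0.28023421],
       [-0.40451439,  0.36133754, -0.840121  ,  1.60253462],
       [ 0.        ,  0.        ,  0.        ,  1.        ]])}
{'clock': 0.1, 'joints': array([-1.44910673e+00,  8.79026611e-02,  1.37206041e+00, -4.84068451e-06,
        1.68360380e+00, -1.03081754e-01]), 'qvel': array([-0.00026726, -0.00038039, -0.00348382, -0.00032413, -0.0003862 ,
       -0.00067799]), 'tau': array([ 1.31497753e-03, -3.41254771e+01, -3.03301013e+01,  7.17894151e-02,
        3.04732681e-02, -1.00221314e-04]), 'tool_pos': array([ 0.12253085, -0.53568415,  0.2044311 ]), 'ee_rot': array([ 1.04340721,  1.30862368, -1.04110064]), 'ft_force': array([ 0.01004884, -0.03790851,  0.20671   ]), 'wrist_torque': array([ 0.02135793, -0.01355192,  0.04104655]), 'grip_width': 0.09384251525619673}
```

View pics/top0.png

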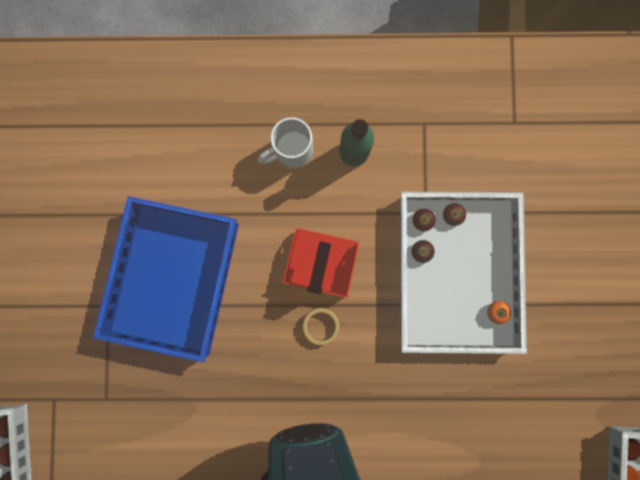

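View pics/scene0.png

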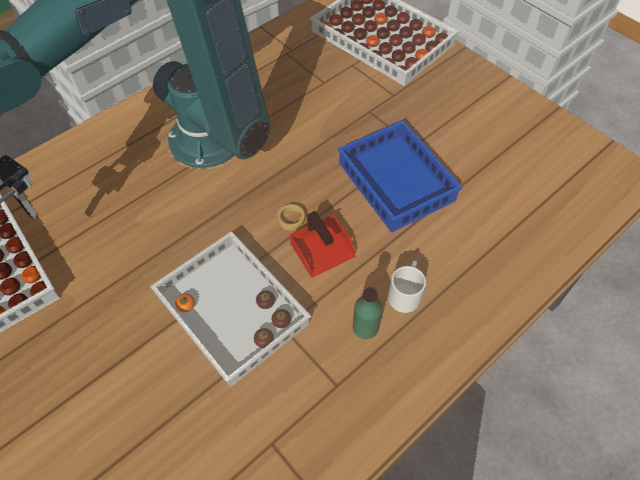

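```bash
cat > h.py <<'E'
import cv2,numpy as np
from plant import *
from scipy.spatial.transform import Rotation as R
def ray(px,name,z):
    m=camera_model(name);V=m["view"];Rw=V[:3,:3];c=-Rw.T@V[:3,3]
    u=np.atleast_2d(np.asarray(px,float));d=np.c_[(u-m["mtx"][:2,2])/m["mtx"][[0,1],[0,1]],np.ones(len(u))]@Rw
    return (c+d*((z-c[2])/d[:,2])[:,None])[:,:2]
def big(mask,n=1):
    c,_=cv2.findContours(mask.astype(np.uint8),0,2)
    return sorted(c,key=cv2.contourArea)[::-1][:n]
E
python3 - <<'E'
from h import *
np.set_printoptions(precision=4,suppress=True)
im=cv2.imread("pics/top0.png");hsv=cv2.cvtColor(im,cv2.COLOR_BGR2HSV).astype(int);H,S,V=hsv[...,0],hsv[...,1],hsv[...,2]
def rect(mask,z,name):
    c=big(mask)[0];b=cv2.minAreaRect(c);P=ray(cv2.boxPoints(b),"top",z)
    P2=P.mean(0);e=np.diff(np.r_[P,P[:1]],axis=0);print(name,"cen",P2,"sides",np.linalg.norm(e,axis=1)[:2],"ang",np.degrees(np.arctan2(e[:2,1],e[:2,0])));print(P);return P
Y,X=np.mgrid[:480,:640]
white=(S<50)&(V>90)&(X>390)&(X<540)&(Y>180)&(Y<365)
rect(white,.045,"tray")
blue=(H>105)&(H<125)&(S>150)&(V>60)&(Y>180)&(Y<380)
rect(blue,.060,"crate")
red=((H<5)|(H>174))&(S>150)&(V>90)&(X>270)&(X<370)&(Y>220)&(Y<305)
rect(red,.03,"pan")
roi=(X>285)&(X<358)&(Y>232)&(Y<297)
rect((V<60)&roi&cv2.fillPoly(np.zeros(V.shape,np.uint8),[cv2.convexHull(big(red)[0])],1).astype(bool),.092,"bar")
tr=(X>408)&(X<520)&(Y>200)&(Y<345)
for c in big((S>90)&tr&(V>30),5):
    b=cv2.minEnclosingCircle(c);print("fruit",b,ray(b[0],"top",.018),cv2.contourArea(c))
E
```

```text
tray cen [ 0.471  -0.2638] sides [0.2363 0.2987] ang [-90.3103 178.155 ]
[[ 0.6211 -0.1491]
 [ 0.6198 -0.3854]
 [ 0.3213 -0.3758]
 [ 0.3218 -0.1447]]
crate cen [0.4613 0.2862] sides [0.2663 0.2159] ang [ -11.1888 -102.8158]
[[0.354  0.4164]
 [0.6152 0.3647]
 [0.5674 0.1542]
 [0.3085 0.2096]]
pan cen [0.4899 0.0015] sides [0.1061 0.1242] ang [ -12.6548 -102.9819]
[[ 0.452   0.0734]
 [ 0.5555  0.0501]
 [ 0.5276 -0.0708]
 [ 0.4246 -0.0468]]
bar cen [0.4485 0.0117] sides [0.0213 0.0183] ang [ -4.9066 -94.9568]
[[0.4387 0.0217]
 [0.4599 0.0198]
 [0.4583 0.0017]
 [0.4372 0.0035]]
fruit ((499.125, 312.125), 11.865227699279785) [[ 0.3941 -0.3378]] 392.0
fruit ((455.2037048339844, 213.20370483398438), 9.714999198913574) [[ 0.5838 -0.2588]] 246.5
fruit ((424.6111145019531, 218.61111450195312), 9.768082618713379) [[ 0.5736 -0.1998]] 245.5
fruit ((425.2321472167969, 248.58035278320312), 7.18748664855957) [[ 0.5157 -0.1999]] 74.0
fruit ((419.0, 251.0), 9.999999747378752e-05) [[ 0.5111 -0.1879]] 0.0
```

```bash
python3 - <<'E'
from h import *
np.set_printoptions(precision=4,suppress=True)
o=get_obs();M=R.from_rotvec(o["ee_rot"]).as_matrix();print(M);print(camera_model("wrist"))
print(ray([[325,243],[316,292]],"top",.092))
im=cv2.imread("pics/top0.png");cv2.imwrite("pics/c1.png",np.hstack([cv2.resize(im[220:305,270:370],None,fx=4,fy=4,interpolation=2),cv2.resize(im[185:270,395:475],None,fx=4,fy=4,interpolation=2)]))
E
```

```text
[[-0.0002  0.9748  0.2229]
 [ 0.002   0.2229 -0.9748]
 [-1.      0.0002 -0.002 ]]
{'mtx': array([[385.8937,   0.    , 320.2589],
       [  0.    , 385.8937, 238.9586],
       [  0.    ,   0.    ,   1.    ]]), 'hand_eye': array([[ 0.0001, -0.2372,  0.9715, -0.1785],
       [ 0.0012, -0.9715, -0.2372,  0.0682],
       [ 1.    ,  0.0012,  0.0001,  0.0003],
       [ 0.    ,  0.    ,  0.    ,  1.    ]])}
[[ 0.5222 -0.0075]
 [ 0.4354  0.0088]]
```

View pics/c1.png

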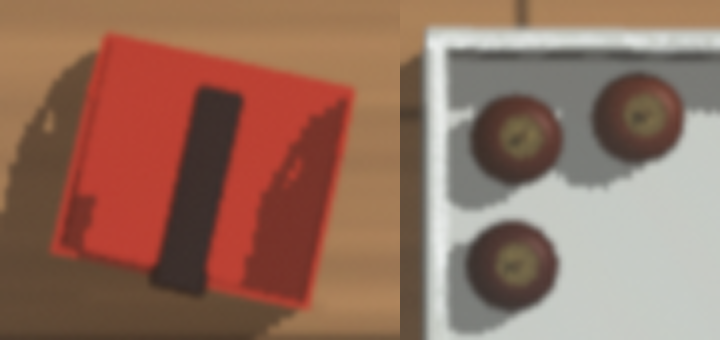

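Request:
servo_tool:
  moves:
    - {"offset":[0.03,0.0445,0],"rot":[0,0,-0.037],"fingers":0}
    - {"offset":[0.03,0.0445,0],"rot":[0,0,-0.037],"fingers":0}
    - {"offset":[0.03,0.0445,0],"rot":[0,0,-0.037],"fingers":0}
    - {"offset":[0.03,0.0445,0],"rot":[0,0,-0.037],"fingers":0}
    - {"offset":[0.03,0.0445,0],"rot":[0,0,-0.037],"fingers":0}
    - {"offset":[0.03,0.0445,0],"rot":[0,0,-0.037],"fingers":0}
    - {"offset":[0.03,0.0445,0],"rot":[0,0,-0.037],"fingers":0}
    - {"offset":[0.03,0.0445,0],"rot":[0,0,-0.037],"fingers":0}
    - {"offset":[0.03,0.0445,0],"rot":[0,0,-0.037],"fingers":0}
    - {"offset":[0.03,0.0445,0],"rot":[0,0,-0.037],"fingers":0}
    - {"offset":[0.03,0.0445,0],"rot":[0,0,-0.037],"fingers":0}
    - {"offset":[0.03,0.0445,0],"rot":[0,0,-0.037],"fingers":0}

```text
clock: 1.6
tool_pos: [0.4831, -0.0005, 0.2051]
ee_rot: [1.369, 1.097, -1.37]
ft_force: [0.4, 0.2, 0.2]
grip_width: 0.0935
```

```bash
python3 - <<'E'
from h import *
np.set_printoptions(precision=4,suppress=True)
o=get_obs();M=R.from_rotvec(o["ee_rot"]).as_matrix();print(o["tool_pos"],o["joints"],o["qvel"]);print(M)
cv2.imwrite("pics/w1.png",camera("wrist"))
E
```

```text
[ 0.4831 -0.0005  0.2051] [-0.1182 -0.0621  1.5225 -0.0004  1.6817  1.6728] [ 0.8336  0.5114 -0.4682 -0.0055 -0.0461  1.1245]
[[-0.0005  0.9759 -0.2184]
 [-0.0004 -0.2184 -0.9759]
 [-1.     -0.0005  0.0005]]
```

View pics/w1.png

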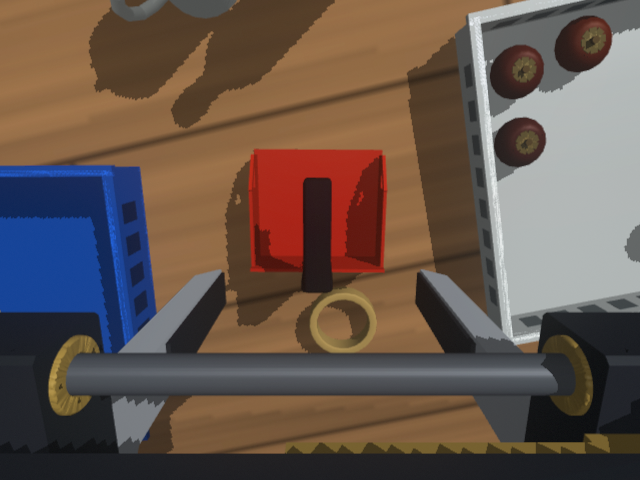

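Request:
servo_tool:
  moves:
    - {"offset":[0,0,0],"rot":[0,0,0],"fingers":0}
    - {"offset":[0,0,0],"rot":[0,0,0],"fingers":0}

```text
clock: 1.9
tool_pos: [0.482, -0.0029, 0.2052]
ee_rot: [1.368, 1.097, -1.37]
ft_force: [-1.4, 0.4, 0.1]
grip_width: 0.094
```

```bash
cat >> h.py <<'E'
def wray(px,z,o):
    m=camera_model("wrist");T=np.eye(4);T[:3,:3]=R.from_rotvec(o["ee_rot"]).as_matrix();T[:3,3]=o["tool_pos"];T=T@m["hand_eye"]
    u=np.atleast_2d(np.asarray(px,float));d=np.c_[(u-m["mtx"][:2,2])/m["mtx"][[0,1],[0,1]],np.ones(len(u))]@T[:3,:3].T
    return (T[:3,3]+d*((z-T[2,3])/d[:,2])[:,None])[:,:2]
E
python3 - <<'E'
from h import *
np.set_printoptions(precision=4,suppress=True)
o=get_obs();im=camera("wrist");cv2.imwrite("pics/w2.png",im);print(o["tool_pos"])
M=R.from_rotvec(o["ee_rot"]).as_matrix();print("jaw ang",np.degrees(np.arctan2(M[1,2],M[0,2])))
hsv=cv2.cvtColor(im,cv2.COLOR_BGR2HSV).astype(int);H,S,V=hsv[...,0],hsv[...,1],hsv[...,2]
Y,X=np.mgrid[:480,:640]
red=((H<6)|(H>174))&(S>150)&(V>70)&(X>235)&(X<400)&(Y<285)&(Y>140)
c=big(red)[0];x,y,w,h=cv2.boundingRect(c);print("red",x,y,w,h)
# lip: topmost red per column
cols=np.arange(x+15,x+w-15,4);lip=np.array([[k,np.where(red[:,k])[0].min()] for k in cols]);L=wray(lip,.002,o)
print("lip ends",L[0],L[-1]);f=np.polyfit(L[:,1],L[:,0],1);print("lip ang deg",np.degrees(np.arctan(f[0])),"lipmid at xpix",wray([[x+w/2,np.median(lip[:,1])]],.002,o))
bar=(V<75)&(S<140)&(X>290)&(X<345)&(Y>170)&(Y<285)
r=np.where(bar[:,317])[0];print("bar front row",r.min())
ctr=[]
for k in range(r.min()+8,265,10):
    q=np.where(bar[k])[0];ctr.append([q.mean(),k]);
C=wray(ctr,.092,o);print(ctr,C[0],C[-1],"bar ang",np.degrees(np.arctan2(*(C[0]-C[-1])[::-1])))
print("front",wray([ctr[0][0],r.min()],.092,o), "tray rim outer corners?")
cv2.imwrite("pics/w2c.png",cv2.resize(im[0:360,400:640],None,fx=1.6,fy=1.6))
E
```

```text
[ 0.482  -0.0029  0.2052]
jaw ang -102.59864823119864
red 245 149 139 123
lip ends [0.5571 0.0392] [ 0.5336 -0.0621]
lip ang deg 12.896934122260404 lipmid at xpix [[ 0.5458 -0.012 ]]
bar front row 178
[[np.float64(313.5), 186], [np.float64(313.5), 196], [np.float64(314.0), 206], [np.float64(313.5), 216], [np.float64(313.5), 226], [np.float64(313.5), 236], [np.float64(313.0), 246], [np.float64(313.5), 256]] [ 0.5202 -0.0067] [0.4667 0.0054] bar ang -12.769160994849397
front [[ 0.526 -0.008]] tray rim outer corners?
```

View pics/w2c.png

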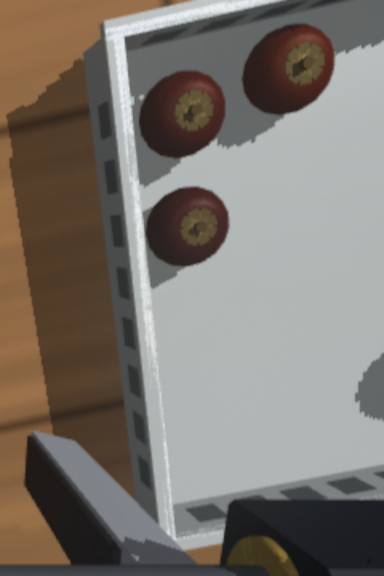

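Request:
servo_tool:
  moves:
    - {"offset":[0.0055,0.004,-0.03],"rot":[0,0,-0.004],"fingers":0}
    - {"offset":[0,0,-0.05],"rot":[0,0,0],"fingers":0}
    - {"offset":[0,0,-0.04],"rot":[0,0,0],"fingers":0}
    - {"offset":[0,0,-0.022],"rot":[0,0,0],"fingers":0}
    - {"offset":[0,0,0],"rot":[0,0,0],"fingers":0}
    - {"offset":[0,0,0],"rot":[0,0,0],"fingers":1}
    - {"offset":[0,0,0],"rot":[0,0,0],"fingers":1}
    - {"offset":[0,0,0],"rot":[0,0,0],"fingers":1}
    - {"offset":[0,0,0],"rot":[0,0,0],"fingers":1}
    - {"offset":[0,0,0],"rot":[0,0,0],"fingers":1}
    - {"offset":[0,0,0],"rot":[0,0,0],"fingers":1}
    - {"offset":[0,0,0],"rot":[0,0,0],"fingers":1}

```text
clock: 3.45
tool_pos: [0.4881, 0.0019, 0.0634]
ee_rot: [1.371, 1.095, -1.372]
ft_force: [1.0, 0.5, -0.1]
grip_width: 0.0277
```

```bash
python3 - <<'E'
from h import *
np.set_printoptions(precision=4,suppress=True)
o=dict(tool_pos=np.array([0.482,-.0029,.2052]),ee_rot=np.array([1.368,1.097,-1.37]))
f=lambda p:np.array(p)/1.6+[400,0]
print("rim outer corner, inner corner, inner bottom",wray(f([[108,28],[126,38],[172,538]]),.045,o))
print("left inner rim pts",wray(f([[137,150],[150,290],[160,400]]),.045,o))
print("stems",wray(f([[193,110],[306,65],[199,227]]),.031,o))
# top cam rim edges (crop c1 right: /4 + (395,185))
g=lambda p:(np.array(p)-[400,0])/4+[395,185]
print("top: outer corner",ray(g([[426,30],[446,50]]),"top",.045),"stems",ray(g([[518,135],[640,116],[515,265]]),"top",.031))
im=cv2.imread("pics/top0.png");hsv=cv2.cvtColor(im,cv2.COLOR_BGR2HSV).astype(int);w=(hsv[...,1]<50)&(hsv[...,2]>165)
# left outer edge per row, right outer, top outer per col, bottom
def line(pts,ax):
    P=ray(pts,"top",.045);k=np.polyfit(P[:,ax],P[:,1-ax],1);r=P[:,1-ax]-np.polyval(k,P[:,ax]);g=abs(r)<.003;k=np.polyfit(P[g,ax],P[g,1-ax],1);return k
rows=range(205,345,5);cols=range(410,520,5)
run=lambda m,off:off+np.where(m)[0]
l=line([[run(w[r,395:420],395).min()-.5,r] for r in rows],0);rr=line([[run(w[r,505:540],505).max()+.5,r] for r in rows],0)
t=line([[c,run(w[180:205,c],180).min()-.5] for c in cols],1);b=line([[c,run(w[335:370,c],335).max()+.5] for c in cols],1)
print("left y=",l,np.polyval(l,[.33,.6]),"right",rr,np.polyval(rr,[.33,.6]),"top x",t,np.polyval(t,[-.15,-.37]),"bot",b,np.polyval(b,[-.15,-.37]))
E
```

```text
rim outer corner, inner corner, inner bottom [[ 0.6189 -0.1534]
 [ 0.6125 -0.1615]
 [ 0.3345 -0.1555]]
left inner rim pts [[ 0.5589 -0.1607]
 [ 0.4855 -0.1592]
 [ 0.4222 -0.1578]]
stems [[ 0.5729 -0.198 ]
 [ 0.582  -0.2578]
 [ 0.5117 -0.1955]]
top: outer corner [[ 0.6201 -0.1519]
 [ 0.6106 -0.1612]] stems [[ 0.5718 -0.197 ]
 [ 0.5806 -0.2551]
 [ 0.5099 -0.1945]]
left y= [-0.015  -0.1426] [-0.1476 -0.1516] right [-0.014  -0.3711] [-0.3758 -0.3796] top x [0.0164 0.6252] [0.6228 0.6192] bot [0.0129 0.3259] [0.3239 0.3211]
```

Request:
servo_tool:
  moves:
    - {"offset":[0,0,0],"rot":[0,0,0],"fingers":1}
    - {"offset":[0,0,0],"rot":[0,0,0],"fingers":1}
    - {"offset":[0,0,0.02],"rot":[0,0,0],"fingers":1}
    - {"offset":[0,0,0.04],"rot":[0,0,0],"fingers":1}
    - {"offset":[0,0,0.03],"rot":[0,0,0],"fingers":1}
    - {"offset":[-0.018,-0.045,0],"rot":[0,0,0.041],"fingers":1}
    - {"offset":[-0.018,-0.045,0],"rot":[0,0,0.041],"fingers":1}
    - {"offset":[-0.018,-0.045,0],"rot":[0,0,0.041],"fingers":1}
    - {"offset":[-0.018,-0.045,0],"rot":[0,0,0.041],"fingers":1}
    - {"offset":[-0.019,-0.046,0],"rot":[0,0,0.042],"fingers":1}
    - {"offset":[0,0,0],"rot":[0,0,0],"fingers":1}
    - {"offset":[0,0,0],"rot":[0,0,0],"fingers":1}

```text
clock: 4.95
tool_pos: [0.397, -0.2237, 0.1532]
ee_rot: [1.223, 1.202, -1.222]
ft_force: [0.1, 0.3, -0.7]
grip_width: 0.0217
```

```bash
python3 - <<'E'
from h import *
np.set_printoptions(precision=4,suppress=True)
o=get_obs();im=camera("wrist");cv2.imwrite("pics/w3.png",im);print(o["tool_pos"],o["joints"],o["grip_width"],o["ft_force"])
M=R.from_rotvec(o["ee_rot"]).as_matrix();print(M);print("jaw ang",np.degrees(np.arctan2(M[1,2],M[0,2])))
E
```

```text
[ 0.397  -0.2237  0.1532] [-0.6382 -0.108   1.6678  0.0007  1.5827  0.9505] 0.021723229943017397 [ 0.1229  0.2571 -0.6719]
[[-0.0002  0.9998 -0.0179]
 [ 0.0011 -0.0179 -0.9998]
 [-1.     -0.0002 -0.0011]]
jaw ang -91.02760068219469
```

View pics/w3.png

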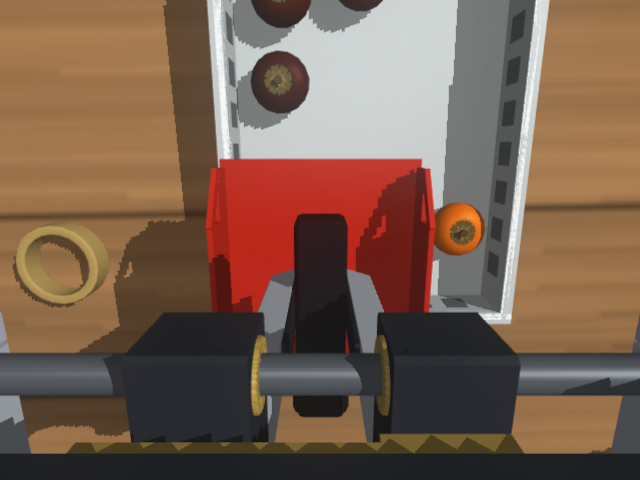

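```bash
python3 - <<'E'
from h import *
np.set_printoptions(precision=4,suppress=True)
o=dict(tool_pos=np.array([0.397,-.2237,.1532]),ee_rot=np.array([1.223,1.202,-1.222]))
im=cv2.imread("pics/w3.png");hsv=cv2.cvtColor(im,cv2.COLOR_BGR2HSV).astype(int)
L=wray([[219.5,159],[421.5,159]],.090,o);print("lip",L,L.mean(0),np.diff(L,axis=0))
for z in(.085,.095): print(np.diff(wray([[219.5,159],[421.5,159]],z,o),axis=0))
for r in(20,60,100,130):
    row=(hsv[r,:,1]<40)&(hsv[r,:,2]>180);print(r,[ (a) for a in np.where(np.diff(row.astype(int)))[0] if a<245 or a>500])
E
```

```text
lip [[ 0.4578 -0.1631]
 [ 0.4557 -0.287 ]] [ 0.4567 -0.2251] [[-0.002  -0.1239]]
[[-0.0021 -0.1265]]
[[-0.002  -0.1213]]
20 [np.int64(208), np.int64(221), np.int64(533), np.int64(546)]
60 [np.int64(211), np.int64(225), np.int64(235), np.int64(528), np.int64(541)]
100 [np.int64(213), np.int64(226), np.int64(524), np.int64(537)]
130 [np.int64(215), np.int64(228), np.int64(239), np.int64(520), np.int64(533)]
```

```bash
python3 - <<'E'
from h import *
np.set_printoptions(precision=4,suppress=True)
o=dict(tool_pos=np.array([0.397,-.2237,.1532]),ee_rot=np.array([1.223,1.202,-1.222]))
print(wray([[221.5,20],[225.5,60],[228.5,130],[533.5,20],[520.5,130],[278,79]],.045,o),wray([[278,79]],.031,o))
E
```

```text
[[ 0.5477 -0.1601]
 [ 0.5228 -0.1609]
 [ 0.4765 -0.1596]
 [ 0.5441 -0.3695]
 [ 0.4731 -0.3683]
 [ 0.51   -0.1964]] [[ 0.5122 -0.195 ]]
```

Request:
servo_tool:
  moves:
    - {"offset":[0,-0.0015,-0.02],"rot":[0.0008,0.044,0],"fingers":1}
    - {"offset":[0,0,-0.03],"rot":[0,0,0],"fingers":1}
    - {"offset":[0,0,-0.02],"rot":[0,0,0],"fingers":1}
    - {"offset":[0,0,-0.008],"rot":[0,0,0],"fingers":1}
    - {"offset":[0,0,-0.002],"rot":[0,0,0],"fingers":1}
    - {"offset":[0,0,0],"rot":[0,0,0],"fingers":1}
    - {"offset":[0,0,0],"rot":[0,0,0],"fingers":1}

```text
clock: 5.88
tool_pos: [0.3977, -0.226, 0.0745]
ee_rot: [1.201, 1.232, -1.253]
ft_force: [-0.2, 0.0, -0.8]
grip_width: 0.022
```

Request:
servo_tool:
  moves:
    - {"offset":[0,0,-0.002],"rot":[0,0,0],"fingers":1}
    - {"offset":[0,0,-0.001],"rot":[0,0,0],"fingers":1}
    - {"offset":[0,0,0],"rot":[0,0,0],"fingers":1}

```text
clock: 6.25
tool_pos: [0.3972, -0.2259, 0.0709]
ee_rot: [1.201, 1.233, -1.254]
ft_force: [-0.9, 0.8, 0.4]
grip_width: 0.0218
```

Request:
servo_tool:
  moves:
    - {"offset":[0.006,-0.0001,-0.0007],"rot":[0,0,0],"fingers":1}
    - {"offset":[0.01,-0.00017,0],"rot":[0,0,0],"fingers":1}
    - {"offset":[0.01,-0.00017,0],"rot":[0,0,0],"fingers":1}
    - {"offset":[0.01,-0.00017,0],"rot":[0,0,0],"fingers":1}
    - {"offset":[0.01,-0.00017,0],"rot":[0,0,0],"fingers":1}
    - {"offset":[0.01,-0.00017,0],"rot":[0,0,0],"fingers":1}
    - {"offset":[0.01,-0.00017,0],"rot":[0,0,0],"fingers":1}
    - {"offset":[0.01,-0.00017,0],"rot":[0,0,0],"fingers":1}
    - {"offset":[0.008,-0.00014,0],"rot":[0,0,0],"fingers":1}
    - {"offset":[0.008,-0.00014,0],"rot":[0,0,0],"fingers":1}
    - {"offset":[0,0,0],"rot":[0,0,0],"fingers":1}

```text
clock: 7.62
tool_pos: [0.4909, -0.2275, 0.0704]
ee_rot: [1.201, 1.232, -1.252]
ft_force: [-0.6, -0.5, 4.1]
grip_width: 0.0218
```

```bash
python3 - <<'E'
from h import *
o=get_obs();im=camera("wrist");cv2.imwrite("pics/w4.png",im);print(o["tool_pos"],o["ft_force"])
E
```

```text
[ 0.49093502 -0.22754142  0.07041742] [-0.58854167 -0.51613597  4.11848818]
```

View pics/w4.png

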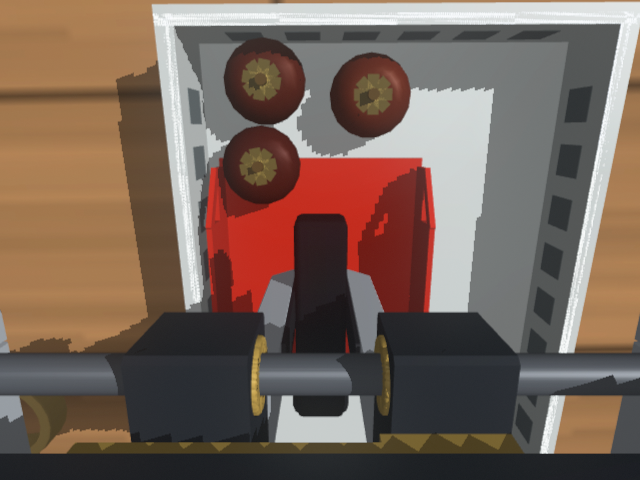

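Request:
servo_tool:
  moves:
    - {"offset":[0.006,-0.0001,0],"rot":[0,0,0],"fingers":1}
    - {"offset":[0.007,-0.0001,0],"rot":[0,0,0],"fingers":1}
    - {"offset":[0.007,-0.0001,0],"rot":[0,0,0],"fingers":1}
    - {"offset":[0.007,-0.0001,0],"rot":[0,0,0],"fingers":1}
    - {"offset":[0.007,-0.0001,0],"rot":[0,0,0],"fingers":1}
    - {"offset":[0.007,-0.0001,0],"rot":[0,0,0],"fingers":1}
    - {"offset":[0.007,-0.0001,0],"rot":[0,0,0],"fingers":1}
    - {"offset":[0.006,-0.0001,0],"rot":[0,0,0],"fingers":1}
    - {"offset":[0.005,-0.0001,0],"rot":[0,0,0],"fingers":1}
    - {"offset":[0.001,0,0],"rot":[0,0,0],"fingers":1}
    - {"offset":[0,0,0],"rot":[0,0,0],"fingers":1}

```text
clock: 9.05
tool_pos: [0.5489, -0.2284, 0.0707]
ee_rot: [1.2, 1.234, -1.255]
ft_force: [-3.7, -0.6, 7.6]
grip_width: 0.0215
```

```bash
python3 - <<'E'
from h import *
o=get_obs();im=camera("wrist");cv2.imwrite("pics/w5.png",im);print(o["tool_pos"],o["ft_force"],o["joints"])
E
```

```text
[ 0.54894541 -0.22841538  0.0706857 ] [-3.7495324  -0.56688412  7.62537687] [-0.47751154  0.27851124  1.41956201 -0.02057461  1.4832049   1.11281848]
```

View pics/w5.png

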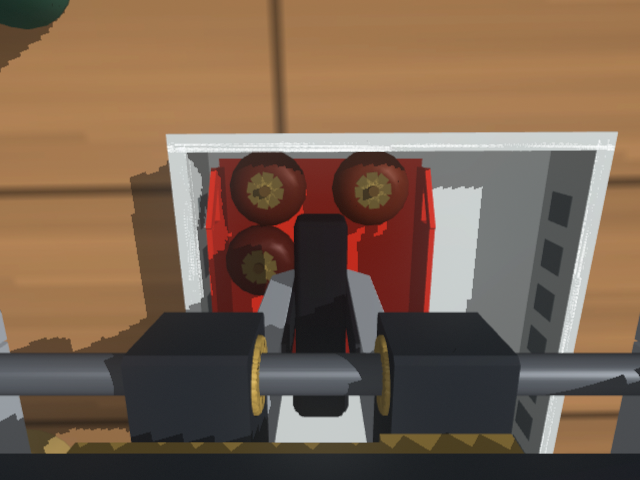

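Request:
servo_tool:
  moves:
    - {"offset":[0.003,0,0],"rot":[0,0,0],"fingers":1}
    - {"offset":[0.002,0,0],"rot":[0,0,0],"fingers":1}
    - {"offset":[0,0,0],"rot":[0,0,0],"fingers":1}
    - {"offset":[-0.0035,0,0.004],"rot":[-0.0009,-0.05,0],"fingers":1}
    - {"offset":[-0.0035,0,0.004],"rot":[-0.0009,-0.05,0],"fingers":1}
    - {"offset":[-0.0035,0,0.004],"rot":[-0.0009,-0.05,0],"fingers":1}
    - {"offset":[-0.0035,0,0.004],"rot":[-0.0009,-0.05,0],"fingers":1}
    - {"offset":[-0.0035,0,0.004],"rot":[-0.0009,-0.05,0],"fingers":1}
    - {"offset":[-0.0035,0,0.004],"rot":[-0.0009,-0.05,0],"fingers":1}
    - {"offset":[-0.0035,0,0.004],"rot":[-0.0009,-0.05,0],"fingers":1}
    - {"offset":[0,0,0],"rot":[0,0,0],"fingers":1}

```text
clock: 10.48
tool_pos: [0.5279, -0.2274, 0.0956]
ee_rot: [1.35, 0.974, -0.997]
ft_force: [0.1, -0.1, -2.2]
grip_width: 0.0218
```

```bash
python3 - <<'E'
from h import *
o=get_obs();im=camera("wrist");cv2.imwrite("pics/w6.png",im);print(o["tool_pos"],o["ft_force"],o["joints"])
E
```

```text
[ 0.52785117 -0.22735448  0.09562628] [ 0.05906347 -0.07199254 -2.23453579] [-0.60860027 -0.00786982  1.72234355  0.18187017  1.18051501  0.93208989]
```

View pics/w6.png

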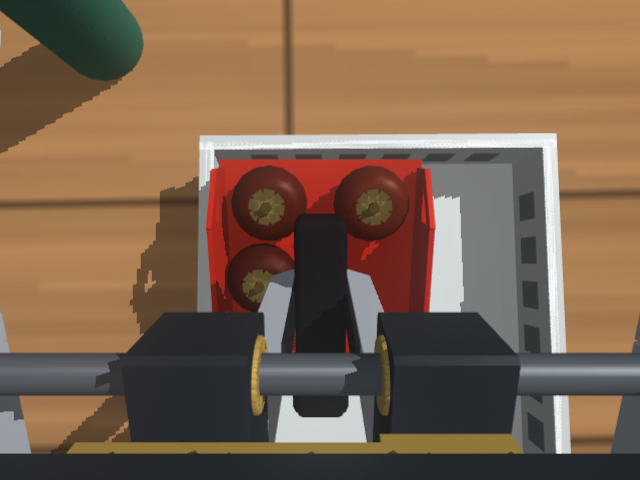

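Request:
servo_tool:
  moves:
    - {"offset":[0,0,0.008],"rot":[0,0,0],"fingers":1}
    - {"offset":[0,0,0.014],"rot":[0,0,0],"fingers":1}
    - {"offset":[0,0,0.018],"rot":[0,0,0],"fingers":1}
    - {"offset":[0,0,0.018],"rot":[0,0,0],"fingers":1}
    - {"offset":[0,0,0.018],"rot":[0,0,0],"fingers":1}
    - {"offset":[0,0,0.016],"rot":[0,0,0],"fingers":1}
    - {"offset":[0,0,0.01],"rot":[0,0,0],"fingers":1}
    - {"offset":[0,0,0],"rot":[0,0,0],"fingers":1}
    - {"offset":[0,0,0],"rot":[0,0,0],"fingers":1}
    - {"offset":[0,0,0],"rot":[0,0,0],"fingers":1}

```text
clock: 11.78
tool_pos: [0.5292, -0.2279, 0.1986]
ee_rot: [1.349, 0.972, -0.995]
ft_force: [-0.3, 0.6, -2.4]
grip_width: 0.0219
```

Request:
servo_tool:
  moves:
    - {"offset":[-0.003,0.01,0],"rot":[0,0,0.002],"fingers":1}
    - {"offset":[-0.006,0.02,0],"rot":[0,0,0.004],"fingers":1}
    - {"offset":[-0.01,0.03,0],"rot":[0,0,0.006],"fingers":1}
    - {"offset":[-0.012,0.038,0],"rot":[0,0,0.008],"fingers":1}
    - {"offset":[-0.013,0.04,0],"rot":[0,0,0.008],"fingers":1}
    - {"offset":[-0.013,0.04,0],"rot":[0,0,0.008],"fingers":1}
    - {"offset":[-0.013,0.04,0],"rot":[0,0,0.008],"fingers":1}
    - {"offset":[-0.013,0.04,0],"rot":[0,0,0.008],"fingers":1}
    - {"offset":[-0.013,0.04,0],"rot":[0,0,0.008],"fingers":1}
    - {"offset":[-0.013,0.04,0],"rot":[0,0,0.008],"fingers":1}
    - {"offset":[-0.013,0.04,0],"rot":[0,0,0.008],"fingers":1}
    - {"offset":[-0.013,0.04,0],"rot":[0,0,0.008],"fingers":1}

```text
clock: 13.28
tool_pos: [0.3926, 0.1918, 0.2]
ee_rot: [1.298, 1.02, -0.928]
ft_force: [1.0, -0.4, -3.0]
grip_width: 0.0215
```

Request:
servo_tool:
  moves:
    - {"offset":[-0.013,0.04,0],"rot":[0,0,0.008],"fingers":1}
    - {"offset":[-0.012,0.036,0],"rot":[0,0,0.007],"fingers":1}
    - {"offset":[-0.009,0.026,0],"rot":[0,0,0.006],"fingers":1}
    - {"offset":[-0.005,0.016,0],"rot":[0,0,0],"fingers":1}
    - {"offset":[0,0.01,0],"rot":[0,0,0],"fingers":1}
    - {"offset":[0,0.005,0],"rot":[0,0,0],"fingers":1}
    - {"offset":[0,0,0],"rot":[0,0,0],"fingers":1}
    - {"offset":[0,0,0],"rot":[0,0,0],"fingers":1}

```text
clock: 14.28
tool_pos: [0.3558, 0.3223, 0.1998]
ee_rot: [1.285, 1.03, -0.915]
ft_force: [0.4, -0.6, -1.9]
grip_width: 0.0217
```

```bash
python3 - <<'E'
from h import *
np.set_printoptions(precision=4,suppress=True)
o=get_obs();im=camera("wrist");im2=camera("top");cv2.imwrite("pics/w7.png",np.vstack([im[:330],im2[170:400]])[:600]);print(o["tool_pos"],o["ft_force"],o["joints"],o["grip_width"]);print(R.from_rotvec(o["ee_rot"]).as_matrix())
E
```

```text
[0.3558 0.3223 0.1998] [ 0.4399 -0.5899 -1.8611] [ 0.7548 -0.2471  1.7249 -0.1901  1.4237  2.2438] 0.021715102089828988
[[ 0.3001  0.9499  0.0867]
 [ 0.0257  0.0829 -0.9962]
 [-0.9536  0.3012  0.0005]]
```

View pics/w7.png

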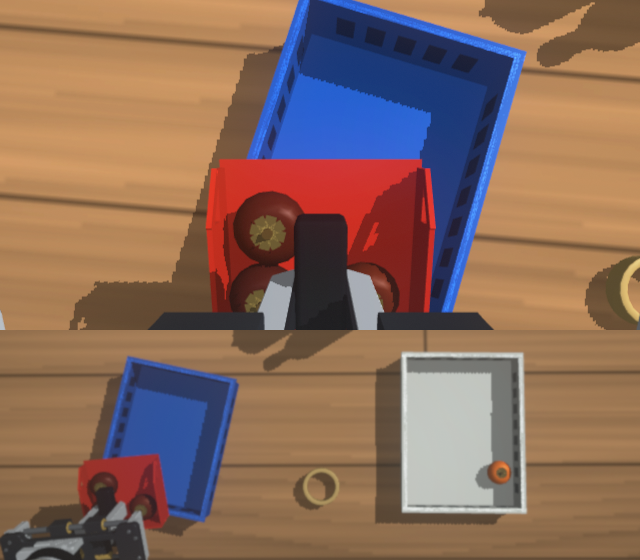

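Request:
servo_tool:
  moves:
    - {"offset":[0.005,-0.019,0],"rot":[0,0,0],"fingers":1}
    - {"offset":[0.005,-0.019,0],"rot":[0,0,0],"fingers":1}
    - {"offset":[0.004,0.0003,-0.009],"rot":[-0.0063,0.0762,0],"fingers":1}
    - {"offset":[0.004,0.0003,-0.009],"rot":[-0.0063,0.0762,0],"fingers":1}
    - {"offset":[0.004,0.0003,-0.009],"rot":[-0.0063,0.0762,0],"fingers":1}
    - {"offset":[0.004,0.0003,-0.009],"rot":[-0.0063,0.0762,0],"fingers":1}
    - {"offset":[0.0039,0.0003,-0.0068],"rot":[-0.0048,0.058,0],"fingers":1}
    - {"offset":[0.0039,0.0003,-0.0068],"rot":[-0.0048,0.058,0],"fingers":1}
    - {"offset":[0.0039,0.0003,-0.0068],"rot":[-0.0048,0.058,0],"fingers":1}
    - {"offset":[0.0045,0.0004,-0.0042],"rot":[-0.0048,0.058,0],"fingers":1}
    - {"offset":[0.0045,0.0004,-0.0042],"rot":[-0.0048,0.058,0],"fingers":1}
    - {"offset":[0.0045,0.0004,-0.0042],"rot":[-0.0048,0.058,0],"fingers":1}

```text
clock: 15.88
tool_pos: [0.4081, 0.2879, 0.1307]
ee_rot: [0.951, 1.489, -1.398]
ft_force: [-0.4, -0.1, -2.2]
grip_width: 0.0221
```

```bash
python3 - <<'E'
from h import *
np.set_printoptions(precision=4,suppress=True)
o=get_obs();print(o["tool_pos"],o["ft_force"],o["joints"],o["grip_width"]);M=R.from_rotvec(o["ee_rot"]).as_matrix();print(M)
s=np.array([M[0,1],M[1,1],M[2,1]]);print("lip",o["tool_pos"]+.06*M[:,1]+.063*M[:,0], "back",o["tool_pos"]-.05*M[:,1]+.063*M[:,0])
E
```

```text
[0.4081 0.2879 0.1307] [-0.3521 -0.0643 -2.1569] [0.4195 0.2457 1.3797 0.1191 1.8441 1.9172] 0.02211138654734293
[[-0.3404  0.9364  0.0857]
 [-0.0266  0.0815 -0.9963]
 [-0.9399 -0.3414 -0.0029]]
lip [0.4428 0.2911 0.051 ] back [0.3398 0.2821 0.0886]
```

Request:
servo_tool:
  moves:
    - {"offset":[0.0048,0.0004,-0.0018],"rot":[-0.0048,0.058,0],"fingers":1}
    - {"offset":[0.0048,0.0004,-0.0018],"rot":[-0.0048,0.058,0],"fingers":1}
    - {"offset":[0.0048,0.0004,-0.0018],"rot":[-0.0048,0.058,0],"fingers":1}
    - {"offset":[0.004,0.0003,-0.001],"rot":[-0.0039,0.0465,0],"fingers":1}
    - {"offset":[0.004,0.0003,-0.001],"rot":[-0.0039,0.0465,0],"fingers":1}
    - {"offset":[0.004,0.0003,-0.001],"rot":[-0.0039,0.0465,0],"fingers":1}
    - {"offset":[0,0,0],"rot":[0,0,0],"fingers":1}
    - {"offset":[0,0,0],"rot":[0,0,0],"fingers":1}
    - {"offset":[0,0,0],"rot":[0,0,0],"fingers":1}

```text
clock: 17.0
tool_pos: [0.4332, 0.2903, 0.123]
ee_rot: [0.739, 1.693, -1.617]
ft_force: [0.3, 0.4, -1.7]
grip_width: 0.0221
```

```bash
python3 - <<'E'
from h import *
np.set_printoptions(precision=4,suppress=True)
o=get_obs();im=camera("wrist");im2=camera("top");cv2.imwrite("pics/w8.png",np.vstack([im[:330],im2[170:400]])[:600]);print(o["tool_pos"],o["ft_force"],o["joints"],o["grip_width"])
E
```

```text
[0.4332 0.2903 0.123 ] [ 0.2974  0.3806 -1.7242] [0.3643 0.5255 1.1275 0.2033 2.1214 1.8975] 0.022067867122943993
```

View pics/w8.png

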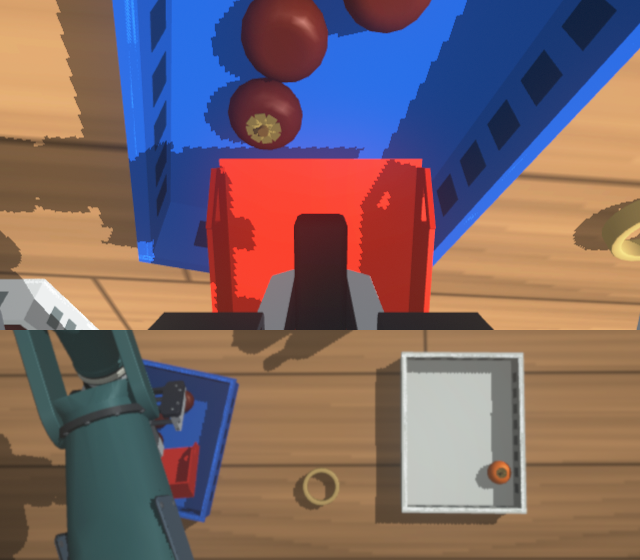

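Request:
servo_tool:
  moves:
    - {"offset":[-0.003,0,0.01],"rot":[0,0,0],"fingers":1}
    - {"offset":[-0.002,0,0.02],"rot":[0,0,0],"fingers":1}
    - {"offset":[0,0,0.025],"rot":[0,0,0],"fingers":1}
    - {"offset":[0,0,0.025],"rot":[0,0,0],"fingers":1}
    - {"offset":[0,0,0.02],"rot":[0.0069,-0.0827,0],"fingers":1}
    - {"offset":[0,0,0],"rot":[0.0069,-0.0827,0],"fingers":1}
    - {"offset":[0,0,0],"rot":[0.0069,-0.0827,0],"fingers":1}
    - {"offset":[0,0,0],"rot":[0.0069,-0.0827,0],"fingers":1}
    - {"offset":[0,0,0],"rot":[0.0069,-0.0827,0],"fingers":1}
    - {"offset":[0,0,0],"rot":[0.0069,-0.0827,0],"fingers":1}
    - {"offset":[0,0,0],"rot":[0.0069,-0.0827,0],"fingers":1}
    - {"offset":[0,0,0],"rot":[0.0069,-0.0827,0],"fingers":1}

```text
clock: 18.6
tool_pos: [0.4277, 0.2903, 0.2246]
ee_rot: [1.149, 1.248, -1.14]
ft_force: [0.3, 0.0, -0.7]
grip_width: 0.0217
```

Request:
servo_tool:
  moves:
    - {"offset":[0.003,-0.016,0],"rot":[0,0,-0.02],"fingers":1}
    - {"offset":[0.007,-0.036,0],"rot":[0,0,-0.039],"fingers":1}
    - {"offset":[0.008,-0.04,0],"rot":[0,0,-0.042],"fingers":1}
    - {"offset":[0.008,-0.04,0],"rot":[0,0,-0.042],"fingers":1}
    - {"offset":[0.008,-0.04,0],"rot":[0,0,-0.042],"fingers":1}
    - {"offset":[0.008,-0.04,0],"rot":[0,0,-0.042],"fingers":1}
    - {"offset":[0.008,-0.04,0],"rot":[0,0,-0.042],"fingers":1}
    - {"offset":[0.006,-0.026,0],"rot":[0,0,-0.03],"fingers":1}
    - {"offset":[0.003,-0.011,0],"rot":[0,0,-0.011],"fingers":1}
    - {"offset":[0,0,0],"rot":[0,0,0],"fingers":1}
    - {"offset":[0,0,0],"rot":[0,0,0],"fingers":1}

```text
clock: 19.98
tool_pos: [0.487, 0.0019, 0.2225]
ee_rot: [1.372, 1.098, -1.369]
ft_force: [-0.3, -0.4, -1.7]
grip_width: 0.0218
```

```bash
python3 - <<'E'
from h import *
np.set_printoptions(precision=4,suppress=True)
o=get_obs();im=camera("wrist");im2=camera("top");cv2.imwrite("pics/w9.png",np.vstack([im[:330],im2[170:400]])[:600]);print(o["tool_pos"],o["ft_force"],o["joints"],o["grip_width"]);M=R.from_rotvec(o["ee_rot"]).as_matrix();print(M)
print("fix rot", np.cross(M[:,0],[0,0,-1]))
hsv=cv2.cvtColor(im2,cv2.COLOR_BGR2HSV).astype(int);H,S,V=[hsv[...,i] for i in range(3)];X=np.mgrid[:480,:640][1]
dark=((H<15)|(H>170))&(S>80)&(V<130)&(X<250)&(X>95);dark[:195]=0;dark[355:]=0
for c in big(cv2.morphologyEx(dark.astype(np.uint8),cv2.MORPH_OPEN,np.ones((5,5))),5):
    p,r=cv2.minEnclosingCircle(c);print(p,r,cv2.contourArea(c),ray(p,"top",.018))
# held scoop lip in wrist image, top red row per column
h=cv2.cvtColor(im,cv2.COLOR_BGR2HSV).astype(int);red=((h[...,0]<6)|(h[...,0]>174))&(h[...,1]>150)&(h[...,2]>70)
print([(k,np.where(red[100:320,k])[0].min()+100) for k in(225,270,320,370,415)])
E
```

```text
[0.487  0.0019 0.2225] [-0.2766 -0.4302 -1.7198] [-0.114  -0.0567  1.4831  0.0022  1.7152  1.6785] 0.02183303683981801
[[ 0.0003  0.9756 -0.2196]
 [ 0.0021 -0.2196 -0.9756]
 [-1.     -0.0002 -0.0021]]
fix rot [-0.0021  0.0003  0.    ]
(108.0, 257.0) 44.64312744140625 781.0 [[0.502  0.4115]]
(221.5, 331.0) 24.88483428955078 596.5 [[0.36   0.1905]]
(182.29591369628906, 240.04693603515625) 10.14356517791748 264.5 [[0.5342 0.2682]]
(157.93023681640625, 255.843017578125) 9.850449562072754 246.5 [[0.5038 0.3149]]
(122.0, 349.0) 13.928488731384277 200.0 [[0.3265 0.3802]]
[(225, np.int64(159)), (270, np.int64(159)), (320, np.int64(159)), (370, np.int64(159)), (415, np.int64(159))]
```

View pics/w9.png

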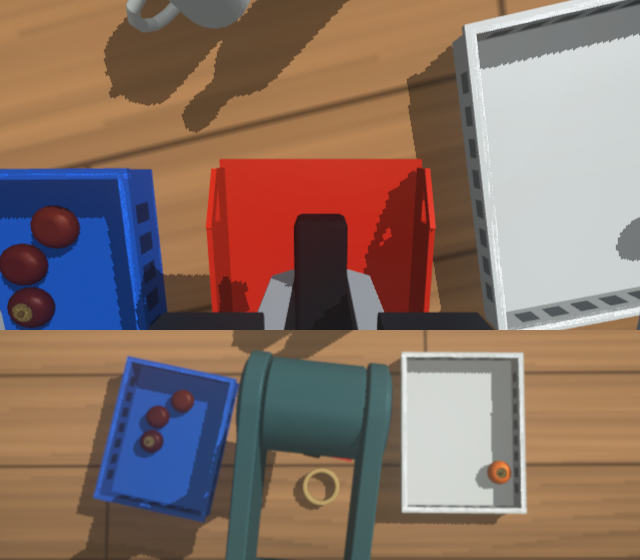

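Request:
servo_tool:
  moves:
    - {"offset":[0,0,-0.02],"rot":[-0.002,0,0],"fingers":1}
    - {"offset":[0,0,-0.04],"rot":[0,0,0],"fingers":1}
    - {"offset":[0,0,-0.04],"rot":[0,0,0],"fingers":1}
    - {"offset":[0,0,-0.03],"rot":[0,0,0],"fingers":1}
    - {"offset":[0,0,-0.015],"rot":[0,0,0],"fingers":1}
    - {"offset":[0,0,-0.007],"rot":[0,0,0],"fingers":1}
    - {"offset":[0,0,-0.004],"rot":[0,0,0],"fingers":1}
    - {"offset":[0,0,-0.002],"rot":[0,0,0],"fingers":1}
    - {"offset":[0,0,0],"rot":[0,0,0],"fingers":1}
    - {"offset":[0,0,0],"rot":[0,0,0],"fingers":1}

```text
clock: 21.32
tool_pos: [0.4876, 0.0012, 0.065]
ee_rot: [1.372, 1.094, -1.37]
ft_force: [-0.0, 0.4, -1.5]
grip_width: 0.0218
```

Request:
servo_tool:
  moves:
    - {"offset":[0,0,-0.001],"rot":[0,0,0],"fingers":1}
    - {"offset":[0,0,-0.0007],"rot":[0,0,0],"fingers":1}
    - {"offset":[0,0,0],"rot":[0,0,0],"fingers":1}

```text
clock: 21.7
tool_pos: [0.4875, 0.0011, 0.0634]
ee_rot: [1.371, 1.094, -1.37]
ft_force: [-2.2, -0.0, 2.9]
grip_width: 0.0218
```

Contact with the table. I'll release and withdraw upward.

Request:
servo_tool:
  moves:
    - {"offset":[0,0,0.0005],"rot":[0,0,0],"fingers":0.7}
    - {"offset":[0,0,0],"rot":[0,0,0],"fingers":0.4}
    - {"offset":[0,0,0],"rot":[0,0,0],"fingers":0.2}
    - {"offset":[0,0,0],"rot":[0,0,0],"fingers":0.2}
    - {"offset":[0,0,0],"rot":[0,0,0],"fingers":0.2}
    - {"offset":[0,0,0],"rot":[0,0,0],"fingers":0.2}
    - {"offset":[0,0,0.02],"rot":[0,0,0],"fingers":0.2}
    - {"offset":[0,0,0.04],"rot":[0,0,0],"fingers":0.2}
    - {"offset":[0,0,0.04],"rot":[0,0,0],"fingers":0.2}
    - {"offset":[0,0,0.04],"rot":[0,0,0],"fingers":0.2}
    - {"offset":[0,0,0],"rot":[0,0,0],"fingers":0.2}
    - {"offset":[0,0,0],"rot":[0,0,0],"fingers":0.2}

```text
clock: 23.2
tool_pos: [0.4867, 0.0013, 0.2022]
ee_rot: [1.37, 1.096, -1.372]
ft_force: [0.1, -0.0, 0.4]
grip_width: 0.0751
```

```bash
python3 - <<'E'
from h import *
np.set_printoptions(precision=4,suppress=True)
o=get_obs();im=camera("wrist");im2=camera("top");cv2.imwrite("pics/w10.png",np.vstack([im[:330],im2[170:400]])[:600]);print(o["tool_pos"],o["ft_force"],o["grip_width"])
h=cv2.cvtColor(im,cv2.COLOR_BGR2HSV).astype(int);red=((h[...,0]<6)|(h[...,0]>174))&(h[...,1]>150)&(h[...,2]>70);red[:,:200]=0;red[:100]=0
x,y,w,hh=cv2.boundingRect(big(red)[0]);P=wray([[x+12,y],[x+w-12,y]],.002,o);print(x,y,w,hh,P.mean(0))
h=cv2.cvtColor(im2,cv2.COLOR_BGR2HSV).astype(int)
m=(h[...,0]>5)&(h[...,0]<14)&(h[...,1]>200)&(h[...,2]>150);m[:,:410]=0;m[:,520:]=0;p,r=cv2.minEnclosingCircle(big(m)[0]);print("orange",p,ray(p,"top",.018))
E
```

```text
[0.4867 0.0013 0.2022] [ 0.1136 -0.0328  0.4026] 0.07514747180891161
251 154 139 123 [ 0.5447 -0.0125]Traceback (most recent call last):
  File "<stdin>", line 7, in <module>
IndexError: list index out of range
```

```bash
python3 - <<'E'
from h import *
im2=cv2.imread("pics/w10.png")[330:];h=cv2.cvtColor(im2,cv2.COLOR_BGR2HSV).astype(int)
m=(h[...,1]>90)&(h[...,2]>30);m[:,:408]=0;m[:,520:]=0;m[:30]=0;m[175:]=0
print("orange",cv2.minEnclosingCircle(big(m)[0]),"was (499.1,142.1)")
print(hand_in())
E
```

```text
orange ((499.164794921875, 142.09776306152344), 11.853631019592285) was (499.1,142.1)
the job is handed in; nothing more can be done
None
```

I scooped all three dark persimmons out of the tray corner in one push, tipped them into the blue crate and laid the red scoop back on the table. The job is handed in at about 23 s on the clock (limit 67 s).

**Last checks**
- **Fruit:** the last picture I viewed, taken before the scoop was set down, shows all three on the crate floor. One of them my colour mask did not pick out as its own blob. I tipped them out with the lip about 30 mm above the crate floor. They were only touched by the scoop.
- **Scoop:** after release, its outline in the wrist camera matched the size seen at the start (139 x 123 px), and its lip is within about 2 mm of where it was. So it should be lying flat, with the gripper open about 14 cm above the grasp height.
- **Orange fruit:** it sits within 0.1 px of its first position in the top camera.
- **Bottle, mug and tape roll:** the arm was kept clear of them. I did not measure their positions afterwards.

**What failed:** the first mask for the orange fruit found nothing, so I redid it with another. The final picture could not be viewed because the 12-picture limit was reached, so the last checks on the scoop and the orange fruit were numerical only.

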